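# Press a decorated tile and hold the lever at the third notch

### The arm

A 7-joint arm with a two-finger parallel gripper is mounted at the origin on the work surface. World frame = base frame: x ahead of the robot, y to its left, z up, the work surface at z = 0. Lengths are in m, angles in rad, forces in N, time in s.
With the tool pointing down it reaches from about 0.4 to 0.9 m from the base axis. Payload 5.5 kg.
Tool frame: the origin (TCP) lies between the finger pads; the fingertips stand 19 mm ahead of it and the grasp point (between the pads) is the TCP (env.tips_ahead is the distance from the TCP to the fingertips, in m); z points along the fingers, y is the line along which they close (so a half turn about z gives the same grasp; the last joint's range is limited). The gripper opens to 92 mm and grips with 3 to 60 N. Pads are 19 mm wide; open, the fingers measure 130 mm over their backs; the gripper's body (75 mm by 190 mm) begins 47 mm behind the grasp point.
Start: joints at [1.491, 0.501, -0.427, 1.55, 0.221, 1.138, -0.21], TCP at [0.219, -0.612, 0.246] pointing down, gripper open.
Joint ranges: [-2.88, 2.88], [-0.31, 2.03], [-1.54, 1.56], [0.2, 2.42], [-1.41, 4.55], [0.19, 2.02], [-2.57, 2.57]. Speed limits (rad/s): [2.57, 2.57, 3.14, 3.14, 3.14, 3.14, 3.14].

### API

Orientations are given as a unit quaternion [w, x, y, z].
In Python, from plant import env gives the robot as it stands.
- The arm moves only by the tool jog_arm, never from a script. Its argument "moves" is a list of rows, each a list of 4 numbers: the shift along the tool's x, y, z in mm, then the turn about the tool's z in rad. A call has 1 to 5 rows; each row shifts and turns the commanded pose from where the row before left it, along the tool's axes as they then stand; what a row does not reach is not made up. A row lasts 1/10 s, in which the tool goes at most 50 mm and 8.59 degrees, less where a joint would pass 70% of its speed; a pose out of reach is approached as far as the arm can. A call with a gripper value outside its range is refused whole. "jaw" is the opening, from -1 (shut) to 1 (fully open), set as the call begins (left out, the last holds). The fingers move at their own pace and stop on an object; "force" is the grip in N (left out, the last holds). Time passes only in rows, so rows that do not move let the fingers close. It gives the time, the measured TCP pose, the force, the opening and the grip force at its end, in the units of the state.
- env.sense(): the state, without advancing time (a new reading comes with each control period).
- env.capture(name): name is "scene" or "top" or "wrist"; returns (picture, depth): 420x560x3 uint8, red, green, blue; 420x560 float32, m along the optical axis (not along the pixel's ray), 0 where there is no reading.
- env.camera_info(name): a dict with "mtx" (3x3 intrinsics, pixels), "extrinsics" (4x4, takes a point from camera to world coordinates); the wrist camera has in their place "mount" (4x4, takes a point from camera to tool coordinates, whose origin is the TCP and whose axes are the flange's). Camera axes: x right, y up, looking along -z (the intrinsics and any distortion apply to the point x, -y, -z); pixel columns grow to the right and rows downward; lengths in m; the calibration is good to about 2 mm. The wrist camera is an equidistant fisheye: a pixel r from the principal point sees the ray r / f radians off the axis. A picture is of the moment at which its call begins: read the wrist's pose just before it. camera_info takes no time and is no camera call.
- env.hand_in(): hands the job in; it is judged then, once.
The state is a dict: "clock": time; "q": joint angles; "qvel": joint speeds; "joint_torque": joint torques, N m; "tcp_pos": TCP position; "orientation": TCP orientation; "wrist_force": force on the tool from outside, world axes, zero at the start; "ft_torque": the same for the moment, N m; "gripper_width": finger opening in m; "grasp_force": force on a finger pad.
Only numpy, scipy, OpenCV 4.12 (cv2) and the standard library are available. Lean on these libraries where they do the work, as an engineer would, in place of code of your own. Each camera call takes 0.05 s, during which the arm holds its last target. There are 200 camera calls.

### The job

Push the wooden shuttle with the tile on it along its channel, under the bridge of the press, until it is fully home against the end stop. Then press the red lever paddle down past the first two notches to the third (the orange pointer at the blue mark; never on to the red one, which would crack the tile) and finish while still holding it there against its spring, so that the pad stays pressed on the tile. Leave the mug, the glaze jar and the bowl alone.

Things in the scene. Friction and masses are not known exactly. Their poses are not given: they have to be found in the camera images.
- press: Green tile press fixed to the table; origin on the table right below the pad's middle; x along the channel, the way the shuttle is pushed home; z up. Channel floor 12 mm above the table, walls 119 mm apart, 30 mm high, open at x = -300 mm; rubber end stop, face at x = +58 mm. The lever is on the -y side.
- bridge (a point): Centre of the underside of the bridge over the channel, 108 mm above the table. The bridge is 56 mm along x, 196 mm along y, top at 138 mm; the ram above it rises to 196 mm. It stands on two columns at y = +-85 mm (50 mm in x, 25 mm in y).
- shuttle: Loose wooden carrier in the channel, 116 mm wide, 10 mm thick, 0.25 to 0.5 kg; slides along the press's x, home when its origin is at the press's x = 0; starts 60 to 120 mm out. Origin: underside, below the centre of the tile seat (rim 4 mm high); x as the press. It reaches from x = -125 to +58 mm.
- post (a point): Handle of the shuttle: centre of the top of its black upright round post, 24 mm in diameter, 45 mm tall above the shuttle's board, 67 mm above the table. It is at x = -105 mm, y = 0 of the shuttle.
- tile: White ceramic tile with blue and yellow dots, 100 x 100 x 8 mm, 0.17 kg, in the seat of the shuttle (2 mm play). Origin: centre of its underside, 10 mm above the shuttle's underside; z up.
- pad: Black rubber pad under the ram, 70 x 70 x 8 mm; origin: centre of its underside, 59 mm above the table with the lever at rest. It goes down 44 mm per rad of lever and meets the tile (top 30 mm above the table) at about 0.66 rad, then yields on its own spring (0.6 N per mm, 2 N at first touch).
- lever_angle (a joint): Lever angle, rad: 0 at rest (up), grows as the paddle is pressed down, ends at 1.05. Detents, felt as a change of resistance, at 0.25, 0.50, 0.75: first, second, third notch. None holds it: a spring drives it back to 0 when let go. Pressing the paddle takes about 2 to 10 N. 0.92 is too far.
- pointer (a point): Centre of the orange pointer ball on the lever's short end, 62 mm from the pivot, on the side away from the robot; it rises as the paddle goes down. It points at marks on a white quadrant, 88 mm from the pivot: lowest black 0, yellow first, yellow second, blue third notch, red too far.
- paddle (a point): Centre of the top face of the red paddle at the lever's end, pressed from above: 36 mm along the lever, 60 mm along the press's y, 16 mm thick, its middle 150 mm from the pivot, on the robot's side; its top is tilted with the lever. This point is 222 mm above the table at rest, about 113 mm at the third notch.
- lever: Steel lever of the press, 14 mm thick, with the red paddle; origin on its pivot axis (parallel to the press's y), in the middle plane of the lever: at x = 0, y = -130 mm, 150 mm above the table in the press's frame. From pivot to paddle it rises 0.45 rad above level at rest and dips 0.30 rad below level at the third notch.
- mug: Bystander: terracotta mug, 76 mm across plus a handle on its +y side (about 35 mm out), 85 mm high, origin at the centre of its underside. Leave alone.
- glaze: Bystander: glaze jar with a blue lid, 58 mm across, 85 mm high, origin at the centre of its underside. Leave alone.
- bowl: Bystander: small blue bowl, 84 mm across, 45 mm high, origin at the centre of its underside. Leave alone.
Mind the look-alikes: they are no part of the job. Of the things like the tile, leave any that is pink or turquoise; of the rest the smaller one is meant.

How it is judged:
On the way, in this order (a step that is already met when the one before it is completed fails the run):
1. the shuttle with the tile is pushed home against the end stop while the lever is still up (x of shuttle in the frame of press above -0.005 m and z of tile in the frame of shuttle below 0.0135 m and value of joint lever_angle below 0.15 rad), for 0.2 s.
2. the lever is pressed to the third notch, with the pad on the tile (value of joint lever_angle between 0.67 and 0.87 rad and contact force between pad and tile above 1 N), for 0.3 s.
At the end, for the whole second after the job is handed in: The shuttle is home (within 5 mm of the end stop) with the tile in its seat, centred under the pad within 10 mm; the robot is pressing on the lever (over 1 N) and holds the lever at the third notch (0.67 to 0.87 rad), with the pad pressing on the tile (over 1 N) (all of step 2 and x of shuttle in the frame of press above -0.005 m and z of tile in the frame of shuttle below 0.0135 m and horizontal distance between tile and pad below 0.01 m and (contact force between lever and the fingers above 1 N or contact force between lever and the arm above 1 N)); the arm keeps its last pose, push and grip.
It fails at once if the lever is pressed on to the red mark (beyond 0.92 rad) (value of joint lever_angle above 0.92 rad).
It fails at once if the mug is disturbed (moved more than 20 mm) (distance of mug from where it was at the start of the episode above 0.02 m).
It fails at once if the glaze jar is disturbed (moved more than 20 mm) (distance of glaze from where it was at the start of the episode above 0.02 m).
It fails at once if the bowl is disturbed (moved more than 20 mm) (distance of bowl from where it was at the start of the episode above 0.02 m).
It also fails if it takes over 45 s, if anything falls off the work surface, if the arm or the gripper's body presses on something with over 40 N, if the wrist force passes 120 N, or if a joint passes its speed limit or range.

## Working session

There is one attempt and no reset: what is moved stays moved. The work goes in short steps, Python scripts to look and compute and a tool call to move; the robot and the scene stay as the last step left them, time stands still between calls to the robot, and variables do not carry over. Pictures are saved under pics/ and viewed, at most 10 in all, crops included, and the job is handed in when it is done.

Besides the shell and the picture viewer there is one more tool, called after "Request:" as a command line: name --pt "numbers of a row" for each row, then --argument value for the rest. jog_arm: Moves the arm, as the interface text tells. Its arguments: {"type":"object","properties":{"moves":{"type":"array"},"jaw":{"type":"number"},"force":{"type":"number"}},"required":["moves"]}

```bash
mkdir -p pics
cat > h.py <<'E'
import numpy as np,cv2
from plant import env
def cap(n,save=None):
    p,d=env.capture(n)
    np.savez(f'{n}.npz',p=p,d=d)
    if save: cv2.imwrite(f'pics/{save}.png',p[:,:,::-1])
    return p,d
def world(n,d):
    c=env.camera_info(n);K=np.array(c['mtx']);E=np.array(c['extrinsics'])
    v,u=np.mgrid[:d.shape[0],:d.shape[1]]
    X=np.stack([(u-K[0,2])/K[0,0]*d,-(v-K[1,2])/K[1,1]*d,-d],-1)
    return X@E[:3,:3].T+E[:3,3]
E
python3 - <<'E'
from h import *
a,_=cap('scene','s1');b,_=cap('top','t1')
for n in('scene','top'):
    c=env.camera_info(n);print(c)
print(env.sense())
E
```

```text
{'mtx': array([[520.17533028,   0.        , 276.74625877],
       [  0.        , 520.17533028, 204.11300371],
       [  0.        ,   0.        ,   1.        ]]), 'extrinsics': array([[ 0.03421987, -0.64196443,  0.76597041,  1.67423408],
       [ 0.99938539,  0.02781268, -0.02133775, -0.00519279],
       [-0.00760562,  0.76622982,  0.64252161,  1.09942404],
       [ 0.        ,  0.        ,  0.        ,  1.        ]])}
{'mtx': array([[457.05826378,   0.        , 276.7206143 ],
       [  0.        , 457.05826378, 212.57575344],
       [  0.        ,   0.        ,   1.        ]]), 'extrinsics': array([[ 0.01698769,  0.99263123, -0.11997778,  0.45646922],
       [-0.9995658 ,  0.0197494 ,  0.02186703,  0.04066136],
       [ 0.02407538,  0.11955421,  0.99253573,  1.19368252],
       [ 0.        ,  0.        ,  0.        ,  1.        ]])}
{'clock': 0.1, 'q': array([ 1.49124562,  0.50175129, -0.42680054,  1.55137242,  0.22081617,
        1.13829399, -0.21027664]), 'qvel': array([-0.00121869, -0.0030813 , -0.00051372, -0.00294666,  0.00139827,
       -0.00111409,  0.00023797]), 'joint_torque': array([-1.11816806e-02, -5.67874539e+01, -5.83882615e+00, -2.79914671e+01,
       -6.90429239e-02,  2.41188792e-02,  4.18627633e-05]), 'tcp_pos': array([ 0.21820063, -0.61163264,  0.24477196]), 'orientation': array([-8.74697510e-04,  9.85344135e-01,  1.70575947e-01, -1.30570732e-04]), 'wrist_force': array([-1.18737344,  0.50168819,  1.04023494]), 'ft_torque': array([ 0.04386594, -0.0106725 ,  0.00173534]), 'grasp_force': 0.0, 'gripper_width': 0.09194922498912199}
```

View pics/s1.png

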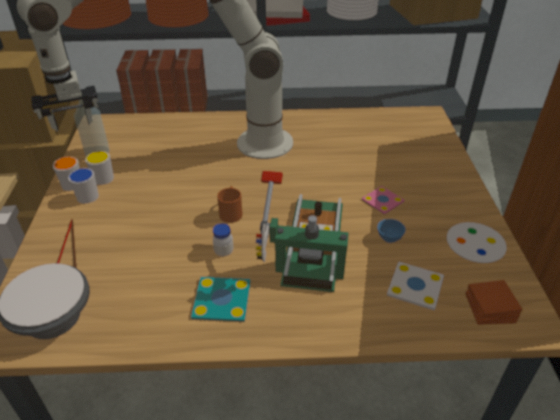

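View pics/t1.png

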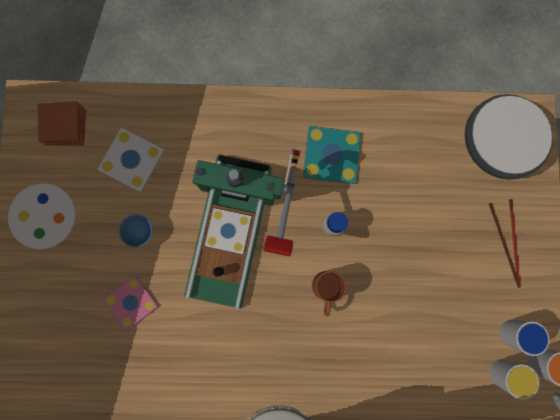

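The scene picture shows the press, with the bridge at about (312,235), the paddle at (272,177), the mug at (230,205) and the glaze jar at (222,240).

The top picture shows the post at (219,271), the paddle at (279,246), the bridge at (236,181), the glaze jar at (337,223), the mug at (328,287) and the bowl at (136,231).

Tile candidates in the top picture are white (228,231) on the shuttle, larger white (131,159), turquoise (333,155) and pink (131,302). The one at (228,231) fits: it is white, smaller and in the shuttle seat. I'll confirm it in a crop.

Run:
```python
from h import *
z=np.load('top.npz');p,d=z['p'],z['d'];W=world('top',d)
cv2.imwrite('pics/c1.png',cv2.resize(p[140:320,100:350],None,fx=3.2,fy=3.2,interpolation=cv2.INTER_CUBIC)[:,:,::-1])
for n,(u,v) in dict(post=(219,271),tile=(228,231),wht=(131,159),bridgeL=(210,178),bridgeR=(268,186),ram=(236,177),paddle=(279,246),glaze=(337,223),mug=(328,287),bowl=(136,231)).items(): print(n,W[v,u].round(4))
h=cv2.cvtColor(p,cv2.COLOR_RGB2HSV)
v,u=np.mgrid[:420,:560]
def rep(n,m):
    q=W[m]; med=q.mean(0); r=cv2.minAreaRect((q[:,:2]*1000).astype(np.float32)); print(n,m.sum(),med.round(4),np.median(q[:,2]).round(4),[np.round(x,1) for x in r])
box=lambda a,b,c,e:(u>a)&(u<b)&(v>c)&(v<e)
rep('post',box(205,232,258,282)&(W[...,2]>.055)&(W[...,2]<.08))
rep('paddle',box(255,300,230,262)&(W[...,2]>.19)&(h[...,1]>150))
rep('bridge',box(185,290,155,210)&(abs(W[...,2]-.138)<.006))
rep('glaze',box(315,360,200,245)&(W[...,2]>.075))
rep('mug',box(300,360,260,320)&(W[...,2]>.075))
rep('bowl',box(110,165,205,255)&(W[...,2]>.035))
rep('tileS',box(195,265,200,262)&(abs(W[...,2]-.030)<.006)&(h[...,1]<60)&(h[...,2]>120))
# channel wall tops
for nm,a,b in(('wallL',180,222),('wallR',235,268)):
    m=box(a,b,215,305)&(h[...,1]<90)&(h[...,2]>90)&(abs(W[...,2]-.03)<.012)
    if m.sum()>20:
        print(nm,m.sum(),cv2.fitLine(W[m][:,:2].astype(np.float32),cv2.DIST_HUBER,0,.01,.01).ravel(),np.median(W[m][:,2]))
```

```text
post [0.4464 0.1541 0.0674]
tile [0.5476 0.1384 0.0283]
wht [0.7337 0.3997 0.0099]
bridgeL [0.6623 0.1748 0.139 ]
bridgeR [0.6458 0.0389 0.1413]
ram [0.6547 0.1103 0.1955]
paddle [0.5023 0.0133 0.2265]
glaze [ 0.5681 -0.1321  0.0816]
mug [ 0.4095 -0.1216  0.0005]
bowl [0.545  0.3786 0.0028]
post 74 [0.446  0.1589 0.0655] 0.0657 [array([446.4, 159.1]), array([21.5, 21.4]), np.float64(19.4)]
paddle 438 [0.5032 0.0155 0.2265] 0.2224 [array([487.2,  18.8]), array([59.5, 68.6]), np.float64(79.0)]
bridge 1635 [0.6603 0.1187 0.1368] 0.1368 [array([659.3, 103.9]), array([224.2,  61.7]), np.float64(80.9)]
glaze 354 [ 0.5679 -0.128   0.1085] 0.0834 [array([512.1, -63.1]), array([ 49.4, 230.1]), np.float64(40.3)]
mug 201 [ 0.4168 -0.1064  0.1546] 0.0832 [array([442. , -63.3]), array([193.1,  82.4]), np.float64(58.9)]
bowl 254 [0.5406 0.3588 0.101 ] 0.0427 [array([489.1, 231.7]), array([378.9,  81.7]), np.float64(68.1)]
tileS 1410 [0.5485 0.1399 0.029 ] 0.0289 [array([548.8, 139.6]), array([135.1, 183.7]), np.float64(79.1)]
wallL 712 [ 0.93487567 -0.35497537  0.5155494   0.1922421 ] 0.028628753431676257
wallR 660 [ 0.999002   -0.04466613  0.5133502   0.09648561] 0.02867165851997
```

View pics/c1.png

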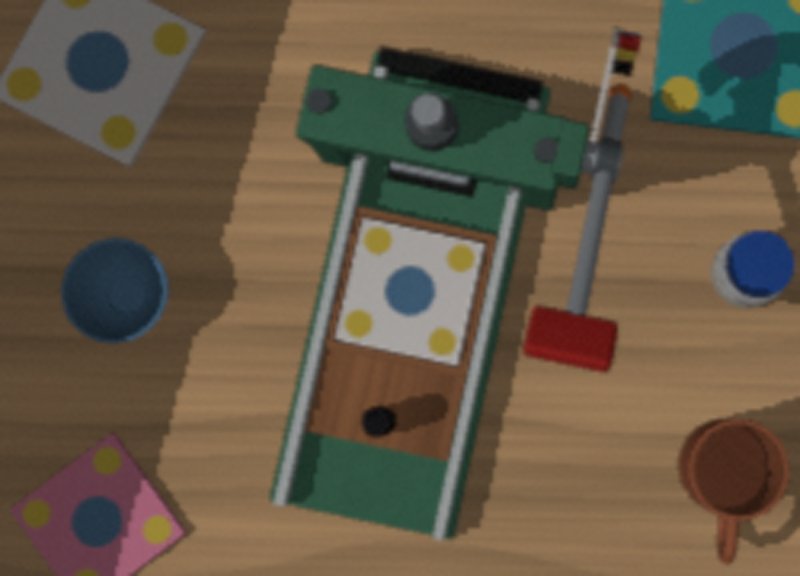

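The crop confirms the tile at crop (410,290): white, on the wooden shuttle ahead of the black post at (380,420). The larger white one at crop (97,60) lies loose on the table. Next I'll fit the press frame accurately.

Run:
```python
from h import *
z=np.load('top.npz');p,d=z['p'],z['d'];W=world('top',d)
c=env.camera_info('top');K=c['mtx'];E=c['extrinsics']
def ray(u,v,zz):
    r=E[:3,:3]@np.array([(u-K[0,2])/K[0,0],-(v-K[1,2])/K[1,1],-1]);return (E[:3,3]+r*(zz-E[2,3])/r[2])[:2]
g=lambda a,b:(a/3.2+100-.34,b/3.2+140-.34)
A=[ray(*g(*q),.030) for q in((282,500),(358,160),(443,535),(512,190))]
for a,b in((0,1),(2,3)):
    t=A[b]-A[a];print(A[a].round(4),A[b].round(4),np.arctan2(t[1],t[0]))
h=cv2.cvtColor(p,cv2.COLOR_RGB2HSV);v,u=np.mgrid[:420,:560]
m=((u>200)&(u<258)&(v>203)&(v<258)&(h[...,1]<70)&(h[...,2]>110)).astype(np.uint8)
n,l,s,_=cv2.connectedComponentsWithStats(m);k=1+s[1:,4].argmax()
ct,_=cv2.findContours((l==k).astype(np.uint8),cv2.RETR_EXTERNAL,cv2.CHAIN_APPROX_NONE)
P=np.array([ray(*q[0],.030) for q in ct[0]])*1000
r=cv2.minAreaRect(P.astype(np.float32));print('tile',r)
mb=(u>185)&(u<290)&(v>155)&(v<215)&(abs(W[...,2]-.138)<.005)&(h[...,0]>50)&(h[...,0]<90)&(h[...,1]>90)
mb=cv2.morphologyEx(mb.astype(np.uint8),cv2.MORPH_OPEN,np.ones((3,3)))
ct,_=cv2.findContours(mb,cv2.RETR_EXTERNAL,cv2.CHAIN_APPROX_NONE)
ct=max(ct,key=len);P=np.array([ray(*q[0],.138) for q in ct])*1000
print('bridge',cv2.minAreaRect(P.astype(np.float32)))
# paddle
m=(u>255)&(u<300)&(v>230)&(v<262)&((h[...,0]<8)|(h[...,0]>172))&(h[...,1]>180)&(W[...,2]>.2)
q=W[m];print('paddle',m.sum(),q.mean(0),q.min(0),q.max(0))
print('paddle rect',cv2.minAreaRect((q[:,:2]*1000).astype(np.float32)))
print('ram',ray(*g(428,107),.196),'pointer?',W[int(g(621,90)[1]),int(g(621,90)[0])])
print('post',ray(*g(380,421),.067))
```

```text
[0.383  0.2337] [0.6532 0.1837] -0.18300863359866604
[0.3581 0.1075] [0.6313 0.0595] -0.17379476429088286
tile ((548.2815551757812, 139.25022888183594), (100.87328338623047, 99.99987030029297), 79.04562377929688)
bridge ((651.2066040039062, 69.39141082763672), (92.3084716796875, 54.867549896240234), 78.51531982421875)
paddle 395 [0.50321821 0.01546918 0.22498987] [ 0.45646922 -0.01270508  0.21259241] [0.5236933  0.04496974 1.19368252]
paddle rect ((486.6093444824219, 18.761024475097656), (56.44113540649414, 67.55589294433594), 78.95340728759766)
ram [0.6633104  0.11621759] pointer? [ 0.69458563 -0.01952833  0.13113699]
post [0.44581759 0.15558842]
```

Request:
jog_arm --pt "0 0 0 0.135" --pt "0 0 0 0.135" --pt "0 0 0 0.135" --pt "0 0 0 0.125" --pt "0 0 0 0" --jaw -1 --force 40

```text
clock: 0.6
tcp_pos: [0.2184, -0.6119, 0.2452]
orientation: [-0.0, 0.996, -0.094, -0.0]
wrist_force: [0.3, 0.2, 0.0]
gripper_width: 0.0564
grasp_force: 0.0
```

```bash
cat > g.py <<'E'
import sys
from h import *
from scipy.spatial.transform import Rotation as R
O=np.array([.6655,.1151]);Y=-.186
ex=np.array([np.cos(Y),np.sin(Y)]);ey=np.array([-ex[1],ex[0]])
def loc(w): return np.array([(w[:2]-O)@ex,(w[:2]-O)@ey])
def go(x,y,z):
    s=env.sense();q=s['orientation'];r=R.from_quat([q[1],q[2],q[3],q[0]]).as_matrix()
    t=np.r_[O+x*ex+y*ey,z]
    print('clk',s['clock'],'tcp loc',loc(s['tcp_pos']).round(4),s['tcp_pos'].round(4),'yaw err',np.arctan2(r[1,0],r[0,0])-Y,'move mm',(r.T@(t-s['tcp_pos'])*1000).round(1),'F',s['wrist_force'].round(2),'w',s['gripper_width'])
if __name__=='__main__': go(*map(float,sys.argv[1:]))
E
python3 g.py -.276 .008 .246; python3 -c "
from g import *
print(loc(np.array([.42,-.2])))"
```

```text
clk 0.6 tcp loc [-0.3049 -0.7971] [ 0.2184 -0.6119  0.2452] yaw err -0.0021647059859419837 move mm [ 2.720e+01 -8.052e+02 -3.000e-01] F [0.31 0.24 0.04] w 0.05635461485641335
[-0.18299432 -0.35506526]
```

Request:
jog_arm --pt "9 -40 0 0" --pt "9 -40 0 0" --pt "9 -40 0 0" --pt "9 -40 0 0" --pt "9 -40 0 0"

```text
clock: 1.1
tcp_pos: [0.3003, -0.4223, 0.2456]
orientation: [-0.0, 0.996, -0.092, -0.0]
wrist_force: [0.6, 0.4, 0.5]
gripper_width: 0.0168
grasp_force: 0.0
```

Request:
jog_arm --pt "6 -40 0 0" --pt "6 -40 0 0" --pt "4 -40 0 0" --pt "0 -40 0 0" --pt "0 -40 0 0"

```text
clock: 1.6
tcp_pos: [0.353, -0.2288, 0.2457]
orientation: [0.0, 0.996, -0.091, -0.0]
wrist_force: [0.3, -0.3, -1.1]
gripper_width: 0.0005
grasp_force: 0.0
```

Request:
jog_arm --pt "-6 -40 0 0" --pt "-6 -40 0 0" --pt "-8 -40 0 0" --pt "-8 -40 0 0" --pt "-6 -40 0 0"

```text
clock: 2.1
tcp_pos: [0.3561, -0.0262, 0.2457]
orientation: [0.001, 0.996, -0.092, 0.0]
wrist_force: [0.9, 0.3, 1.0]
gripper_width: 0.0
grasp_force: 0.0
```

Request:
jog_arm --pt "0 -40 0 0" --pt "0 -40 0 0" --pt "0 -40 0 0" --pt "0 -40 0 0" --pt "0 -20 0 0"

```text
clock: 2.6
tcp_pos: [0.3904, 0.1527, 0.2463]
orientation: [-0.001, 0.996, -0.09, 0.001]
wrist_force: [-0.0, -0.5, 0.2]
gripper_width: 0.0006
grasp_force: 0.0
```

```bash
python3 g.py -.276 .008 .063
```

```text
clk 2.6 tcp loc [-0.2773 -0.0139] [0.3904 0.1527 0.2463] yaw err 0.006134600949601554 move mm [  1.2 -21.6 183.3] F [-0.01 -0.5   0.19] w 0.0006487666355517944
```

Request:
jog_arm --pt "0 -20 30 0" --pt "0 0 40 0" --pt "0 0 40 0" --pt "0 0 40 0" --pt "0 0 33 0"

```text
clock: 3.1
tcp_pos: [0.3932, 0.1681, 0.0607]
orientation: [0.001, 0.996, -0.092, -0.001]
wrist_force: [0.6, 2.0, -0.3]
gripper_width: 0.0001
grasp_force: 0.0
```

Request:
jog_arm --pt "0 0 0 0" --pt "0 0 0 0"

```text
clock: 3.3
tcp_pos: [0.3933, 0.1698, 0.063]
orientation: [0.0, 0.996, -0.091, -0.001]
wrist_force: [-0.8, -0.1, 0.1]
gripper_width: 0.0001
grasp_force: 0.0
```

```bash
python3 g.py -.1265 .008 .060; python3 -c "
from h import *
cap('top','t2');cap('scene','s2')"
```

```text
clk 3.3 tcp loc [-0.2776  0.0034] [0.3933 0.1698 0.063 ] yaw err 0.0031458459816026407 move mm [151.1  -4.1   2.8] F [-0.82 -0.08  0.11] w 6.753428724991782e-05
```

View pics/t2.png

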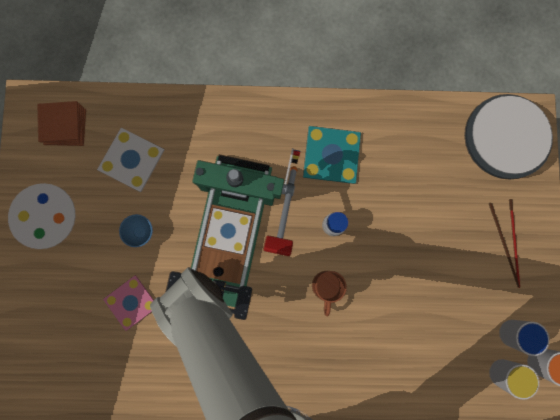

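The top picture shows the closed gripper behind the post (218,271). The body's right edge at (250,300) will pass the paddle's left edge (265,243), so I'll shift a bit to press +y first.

Request:
jog_arm --pt "6 -6 1 0" --pt "8 -4 1 0" --pt "8 0 0 0" --pt "8 0 0 0" --pt "8 0 0 0"

```text
clock: 3.9
tcp_pos: [0.4321, 0.1713, 0.0606]
orientation: [0.001, 0.996, -0.094, -0.002]
wrist_force: [-7.2, 1.7, 4.3]
gripper_width: 0.0005
grasp_force: 3.4
```

Request:
jog_arm --pt "8 0 0 0" --pt "8 0 0 0" --pt "8 0 0 0" --pt "8 0 0 0" --pt "8 0 0 0"

```text
clock: 4.4
tcp_pos: [0.4704, 0.1641, 0.0603]
orientation: [0.001, 0.996, -0.093, -0.002]
wrist_force: [-6.8, 1.7, 7.1]
gripper_width: 0.0004
grasp_force: 3.7
```

Request:
jog_arm --pt "8 0 0 0" --pt "8 0 0 0" --pt "8 0 0 0" --pt "8 0 0 0" --pt "0 0 0 0"

```text
clock: 4.9
tcp_pos: [0.504, 0.1578, 0.0604]
orientation: [0.0, 0.996, -0.094, -0.001]
wrist_force: [-1.6, 0.8, 1.3]
gripper_width: 0.0002
grasp_force: 0.5
```

```bash
python3 g.py -.1265 .014 .061
```

```text
clk 4.9 tcp loc [-0.1667  0.0121] [0.504  0.1578 0.0604] yaw err -0.0019221951145544924 move mm [40.1 -2.  -0.6] F [-1.6   0.83  1.34] w 0.00017789809474256702
```

Request:
jog_arm --pt "7 0 0 0" --pt "7 0 0 0" --pt "7 0 0 0" --pt "6 0 0 0" --pt "5 0 0 0"

```text
clock: 5.4
tcp_pos: [0.5348, 0.152, 0.0603]
orientation: [0.0, 0.996, -0.093, -0.001]
wrist_force: [-4.2, 0.9, -0.5]
gripper_width: 0.0005
grasp_force: 1.8
```

Request:
jog_arm --pt "3 0 0 0" --pt "3 0 0 0" --pt "2 0 0 0" --pt "2 0 0 0" --pt "0 0 0 0"

```text
clock: 5.9
tcp_pos: [0.5384, 0.1514, 0.0601]
orientation: [0.002, 0.996, -0.093, -0.006]
wrist_force: [-20.5, 2.2, 15.6]
gripper_width: 0.0004
grasp_force: 10.1
```

```bash
python3 g.py -.1265 .014 .061
```

```text
clk 5.9 tcp loc [-0.1316  0.0122] [0.5384 0.1514 0.0601] yaw err 0.0005882955852547778 move mm [ 5.1 -1.8 -1. ] F [-20.48   2.21  15.56] w 0.00044903039834886014
```

```bash
python3 -c "
from h import *
p,d=cap('scene')
q,_=cap('top')
a=cv2.resize(p[150:300,210:380],(680,600),interpolation=cv2.INTER_CUBIC)
cv2.imwrite('pics/s3.png',a[:,:,::-1])
b=cv2.resize(q[140:290,170:320],(600,600),interpolation=cv2.INTER_CUBIC)
cv2.imwrite('pics/t3.png',b[:,:,::-1])"
```

```text
(no output)
```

View pics/s3.png

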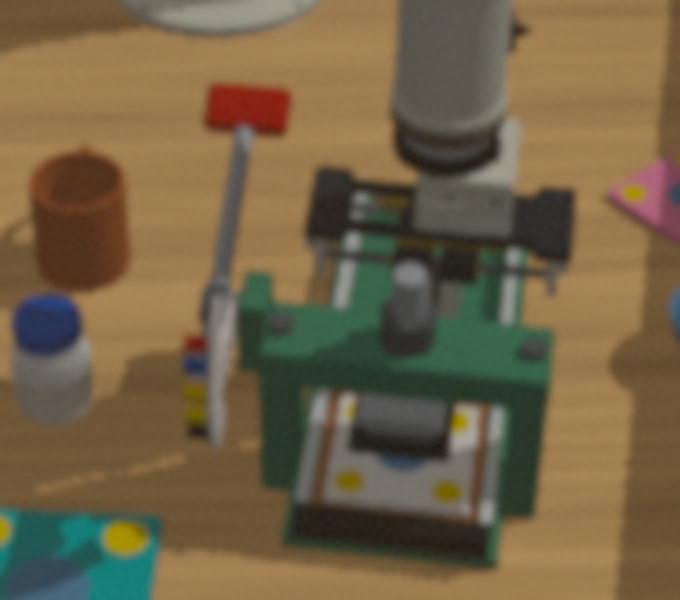

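View pics/t3.png

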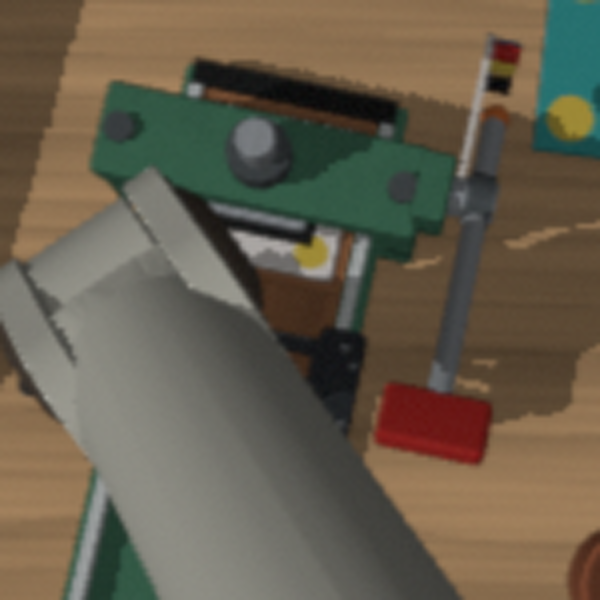

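The top crop shows shuttle wood meeting the black end stop with no green gap at (290,100). The scene crop shows the tile under the pad and the lever still up, clear of the gripper. The shuttle is home. Backing off and rising.

Request:
jog_arm --pt "-6 0 0 0" --pt "-12 0 0 0" --pt "-25 0 0 0" --pt "-30 0 0 0" --pt "-25 0 -10 0"

```text
clock: 6.5
tcp_pos: [0.4475, 0.1683, 0.0702]
orientation: [0.0, 0.996, -0.094, -0.0]
wrist_force: [0.2, 1.0, 0.3]
gripper_width: 0.0004
grasp_force: 0.0
```

Request:
jog_arm --pt "0 0 -45 0" --pt "0 0 -45 0" --pt "0 0 -45 0" --pt "0 0 -45 0" --pt "0 0 -40 0"

```text
clock: 7.0
tcp_pos: [0.4497, 0.1686, 0.2937]
orientation: [-0.0, 0.996, -0.094, 0.002]
wrist_force: [0.6, 0.3, -0.5]
gripper_width: 0.0006
grasp_force: 0.0
```

Request:
jog_arm --pt "10 30 0 0" --pt "15 30 0 0" --pt "20 30 0 0" --pt "20 30 0 0" --pt "15 22 0 0"

```text
clock: 7.5
tcp_pos: [0.5023, 0.0111, 0.2914]
orientation: [0.001, 0.995, -0.095, 0.002]
wrist_force: [0.5, 0.4, 1.2]
gripper_width: 0.0003
grasp_force: 0.0
```

Request:
jog_arm --pt "0 0 0 0" --pt "0 0 0 0"

```text
clock: 7.7
tcp_pos: [0.5014, 0.0137, 0.2909]
orientation: [-0.0, 0.996, -0.094, 0.001]
wrist_force: [-0.2, 0.9, -0.1]
gripper_width: 0.0001
grasp_force: 0.0
```

```bash
python3 g.py -.140 -.130 .253
python3 - <<'E'
from g import *
p,d=cap('top');p2,d2=cap('scene')
W=world('scene',d2);h=cv2.cvtColor(p2,cv2.COLOR_RGB2HSV)
m=((h[...,0]<8)|(h[...,0]>172))&(h[...,1]>170)&(abs(W[...,2]-.215)<.025)
q=W[m];print(m.sum(),[loc(x).round(4) for x in (q.mean(0),)],q.mean(0),loc(np.r_[O]))
L=np.array([loc(x) for x in q]);print(np.percentile(L,[3,97],axis=0),np.percentile(q[:,2],[3,97]))
E
```

```text
clk 7.7 tcp loc [-0.1425 -0.13  ] [0.5014 0.0137 0.2909] yaw err -0.0030959873136459926 move mm [ 2.5 -0.  37.9] F [-0.18  0.94 -0.08] w 0.00010370290603910101
192 [array([-0.1291, -0.1285])] [0.51482453 0.01272462 0.22175549] [0. 0.]
[[-0.15030136 -0.15448648]
 [-0.06659789 -0.10308145]] [0.20838602 0.22930229]
```

Request:
jog_arm --pt "0 0 15 0" --pt "0 0 15 0" --pt "0 0 8 0" --pt "0 0 8 0" --pt "0 0 8 0"

```text
clock: 8.3
tcp_pos: [0.5014, 0.0152, 0.2374]
orientation: [-0.0, 0.996, -0.093, 0.001]
wrist_force: [-0.4, -0.3, 7.2]
gripper_width: 0.0003
grasp_force: 2.8
```

Request:
jog_arm --pt "0 0 8 0" --pt "0 0 8 0" --pt "0 0 8 0" --pt "0 0 8 0" --pt "0 0 8 0"

```text
clock: 8.8
tcp_pos: [0.5006, 0.0147, 0.1965]
orientation: [-0.0, 0.996, -0.093, -0.0]
wrist_force: [-4.8, 0.0, 7.3]
gripper_width: 0.0005
grasp_force: 3.6
```

Request:
jog_arm --pt "0 0 8 0" --pt "0 0 8 0" --pt "0 0 8 0" --pt "0 0 5 0" --pt "0 0 5 0"

```text
clock: 9.3
tcp_pos: [0.5005, 0.0145, 0.1624]
orientation: [0.0, 0.996, -0.093, -0.001]
wrist_force: [-4.6, 0.4, 8.7]
gripper_width: 0.0007
grasp_force: 4.3
```

```bash
python3 g.py -.140 -.130 .137
```

```text
clk 9.3 tcp loc [-0.1435 -0.1294] [0.5005 0.0145 0.1624] yaw err -0.0008069480095667381 move mm [ 3.6  0.6 25.4] F [-4.56  0.4   8.73] w 0.0007007508903698706
```

Request:
jog_arm --pt "0 0 5 0" --pt "0 0 5 0" --pt "0 0 5 0" --pt "0 0 4 0" --pt "0 0 3 0"

```text
clock: 9.8
tcp_pos: [0.503, 0.0141, 0.1413]
orientation: [-0.0, 0.996, -0.093, 0.002]
wrist_force: [0.1, -0.3, 8.3]
gripper_width: 0.0001
grasp_force: 3.9
```

Request:
jog_arm --pt "0 0 1 0" --pt "0 0 0 0"

```text
clock: 10.0
tcp_pos: [0.5032, 0.0141, 0.1405]
orientation: [-0.0, 0.996, -0.094, 0.002]
wrist_force: [0.7, 0.4, 7.8]
gripper_width: -0.0
grasp_force: 3.8
```

```bash
python3 g.py -.140 -.130 .137
python3 - <<'E'
from g import *
p,d=cap('scene');W=world('scene',d)
cv2.imwrite('pics/s4.png',cv2.resize(p[180:280,230:350],None,fx=6,fy=6,interpolation=cv2.INTER_CUBIC)[:,:,::-1])
h=cv2.cvtColor(p,cv2.COLOR_RGB2HSV);v,u=np.mgrid[:420,:560]
c=env.camera_info('scene');K=c['mtx'];E=c['extrinsics']
for t in(0,.25,.5,.67,.75,.87,.92):
    a=t-.45   # elevation of paddle side below/above level -> pointer side rises
    o=[]
    for r in(.062,.088):
        w=np.r_[O+r*np.cos(a)*ex-.13*ey,.150+r*np.sin(a)];k=(w-E[:3,3])@E[:3,:3]
        o+=[(K[0,2]-K[0,0]*k[0]/k[2]).round(1),(K[1,2]+K[1,1]*k[1]/k[2]).round(1)]
    print(t,o,'crop',[(o[0]-230)*6,(o[1]-180)*6])
m=(h[...,0]>4)&(h[...,0]<17)&(h[...,1]>190)&(u>255)&(u<285)&(v>200)&(v<262)
print('orange',m.sum(),u[m].mean(),v[m].mean(),W[m].mean(0))
E
```

```text
clk 10.0 tcp loc [-0.1409 -0.1293] [0.5032 0.0141 0.1405] yaw err -0.0012830073256726582 move mm [0.9 0.7 3.5] F [0.65 0.4  7.8 ] w -4.8325348375386314e-05
0 [np.float64(260.2), np.float64(249.8), np.float64(258.7), np.float64(259.1)] crop [np.float64(181.19999999999993), np.float64(418.80000000000007)]
0.25 [np.float64(259.7), np.float64(247.2), np.float64(258.0), np.float64(255.5)] crop [np.float64(178.19999999999993), np.float64(403.19999999999993)]
0.5 [np.float64(259.4), np.float64(243.2), np.float64(257.6), np.float64(249.9)] crop [np.float64(176.39999999999986), np.float64(379.19999999999993)]
0.67 [np.float64(259.4), np.float64(240.0), np.float64(257.6), np.float64(245.2)] crop [np.float64(176.39999999999986), np.float64(360.0)]
0.75 [np.float64(259.5), np.float64(238.3), np.float64(257.6), np.float64(242.8)] crop [np.float64(177.0), np.float64(349.80000000000007)]
0.87 [np.float64(259.6), np.float64(235.6), np.float64(257.8), np.float64(239.0)] crop [np.float64(177.60000000000014), np.float64(333.59999999999997)]
0.92 [np.float64(259.6), np.float64(234.5), np.float64(257.9), np.float64(237.3)] crop [np.float64(177.60000000000014), np.float64(327.0)]
orange 26 272.38461538461536 207.96153846153845 [0.53000211 0.01468395 0.12728833]
```

View pics/s4.png

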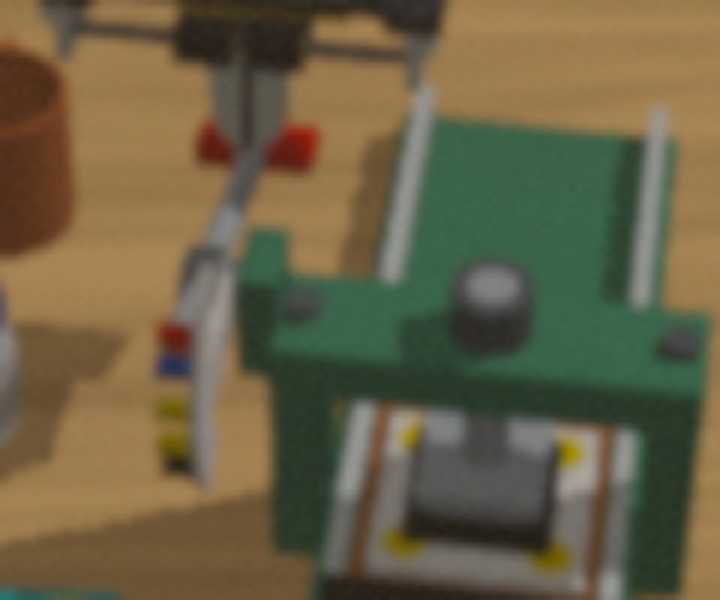

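The crop shows the fingers on the red paddle at (255,145) and the pad down on the tile at (480,500). The pointer ball is hidden behind the quadrant near the blue mark (175,365). Geometry gives about 0.72 rad, so I'll press 5 mm further and measure the lever slope by depth.

Request:
jog_arm --pt "0 0 3 0" --pt "0 0 2 0" --pt "0 0 0 0" --pt "0 0 0 0"

```text
clock: 10.45
tcp_pos: [0.5041, 0.0139, 0.1362]
orientation: [-0.0, 0.996, -0.094, 0.003]
wrist_force: [1.0, -1.1, 10.5]
gripper_width: -0.0
grasp_force: 4.8
```

```bash
python3 g.py -.140 -.130 .136
python3 - <<'E'
from g import *
for n in('scene','top'):
    p,d=cap(n,'f_'+n);W=world(n,d).reshape(-1,3);C=p.reshape(-1,3).astype(int)
    L=np.c_[(W[:,:2]-O)@ex,(W[:,:2]-O)@ey]
    g=(C.max(1)-C.min(1)<30)&(d.ravel()>0)
    m=g&(abs(L[:,1]+.13)<.009)&(L[:,0]>-.118)&(L[:,0]<-.02)&(W[:,2]>.105)&(W[:,2]<.17)
    if m.sum()>5:
        f=cv2.fitLine(np.c_[L[m,0],W[m,2]].astype(np.float32),cv2.DIST_HUBER,0,.01,.01).ravel()
        e=-np.arctan(f[1]/f[0]);print(n,m.sum(),f,'theta by slope',.45-e,'z at x=0 (expect .157)',f[3]-f[2]*f[1]/f[0])
    h=cv2.cvtColor(p,cv2.COLOR_RGB2HSV).reshape(-1,3)
    o=(h[:,0]>3)&(h[:,0]<18)&(h[:,1]>150)&(abs(L[:,1]+.13)<.02)&(L[:,0]>.03)&(W[:,2]>.1)
    if o.sum(): print(n,'orange',o.sum(),L[o].mean(0),W[o,2].mean())
    k=(C.max(1)<90)&(C.max(1)-C.min(1)<25)&(abs(L[:,0])<.04)&(abs(L[:,1])<.04)&(W[:,2]<.1)&(W[:,2]>.02)
    if k.sum(): print(n,'pad/ram z',k.sum(),np.percentile(W[k,2],[5,50,95]))
E
```

```text
clk 10.45 tcp loc [-0.1399 -0.1293] [0.5041 0.0139 0.1362] yaw err -0.001491213555947779 move mm [-0.1  0.7  0.2] F [ 1.02 -1.06 10.51] w -6.269822851633067e-06
scene 57 [ 0.95424885  0.29901353 -0.07077946  0.13551176] theta by slope 0.7536587 z at x=0 (expect .157) 0.15769047
scene orange 17 [ 0.07594708 -0.13001012] 0.1937776138610797
scene pad/ram z 411 [0.0360102  0.05538545 0.07877407]
top 94 [ 0.9428947   0.3330909  -0.03600826  0.14465481] theta by slope 0.78957975 z at x=0 (expect .157) 0.15737525
top orange 42 [ 0.05715041 -0.12874967] 0.1753500365194585
top pad/ram z 95 [0.0313847  0.03714642 0.0542901 ]
```

Two depth fits put the lever at 0.75 to 0.79 rad, the middle of the window. The force is steady at about 10 N with the pad on the tile.

```bash
python3 -c "
from plant import env
print(env.hand_in())"
```

```text
the job is handed in; nothing more can be done
None
```

I handed the job in with the shuttle home against the end stop and the lever held at the third notch, about 0.75–0.79 rad by depth measurement. The pad was pressed on the tile, and nothing else was touched; the hand-in gave no verdict.

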